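# Lay a standing book box down against the stop

### The arm

A 6-joint arm with a two-finger parallel gripper is mounted at the origin on the work surface. World frame = base frame: x ahead of the robot, y to its left, z up, the work surface at z = 0. Lengths are in m, angles in rad, forces in N, time in s.
With the tool pointing down it reaches from about 0.25 to 0.8 m from the base axis. Payload 3.9 kg.
Tool frame: the origin (TCP) lies midway between the tips of the shut fingers; the grasp point (between the pads) lies 19 mm behind it; z points along the fingers, y is the line along which they close (so a half turn about z gives the same grasp; the last joint's range is limited). The gripper opens to 85 mm and grips with 20 to 120 N. Pads are 22 mm wide; open, the fingers measure 114 mm over their backs; the gripper's body (76 mm by 85 mm) begins 54 mm behind the grasp point. The pads swing forward as they close: fully open they stand 13 mm farther back than shut.
Start: joints at [-1.216, 0.26, -0.138, 1.173, 0, 1.571], TCP at [0.182, -0.492, 0.231] pointing down, gripper open.
Joint ranges: [-2.78, 2.78], [-0.83, 1.72], [-1.28, 1.37], [-1.9, 2.12], [-1.57, 1.48], [-3.14, 3.14]. Speed limits (rad/s): [2.57, 2.57, 3.14, 3.14, 3.14, 3.14].

### API

Orientations are given as a rotation vector (axis times angle).
In Python, from workcell import sensors, grab_frame, camera_params, r gives the robot as it stands.
- The arm moves only by the tool step_arm, never from a script. Its argument "moves" is a list of rows, each a list of 7 numbers: the shift along the tool's x, y, z in mm, then the turn, a rotation vector about the tool's x, y, z in rad, then the closure, from 0 (fully open) to 1 (shut). A call has 1 to 8 rows; each row is the pose to reach, as a shift and turn from the pose commanded when the call began, along the tool's axes at that moment; what a row does not reach only later rows make up. A row lasts 1/8 s, in which the tool goes at most 62.5 mm and 10.7 degrees, less where a joint would pass 70% of its speed; a pose out of reach is approached as far as the arm can. A call with a gripper value outside its range is refused whole. The fingers move at their own pace and stop on an object; "squeeze" is the grip in N (left out, the last holds). Time passes only in rows, so rows that repeat a pose let the fingers close. It gives the time, the measured TCP pose, the force, the opening and the grip force at its end, in the units of the state.
- sensors.observe(): the state, without advancing time (a new reading comes with each control period).
- grab_frame(name): name is "scene" or "top" or "wrist"; returns the picture (400x640x3 uint8, blue, green, red); there is no depth.
- camera_params(name): a dict with "camera_matrix" (3x3 intrinsics, pixels), "rvec" (rotation vector, rad) and "tvec" (3), from world to camera coordinates, as OpenCV has them; the wrist camera has in their place "mount" (4x4, takes a point from camera to tool coordinates, whose origin is the TCP and whose axes are the flange's). Camera axes: x right, y down, z forward; pixel columns grow to the right and rows downward; lengths in m; the calibration is good to about 2 mm. A picture is of the moment at which its call begins: read the wrist's pose just before it. camera_params takes no time and is no camera call.
- r.close_job(): hands the job in; it is judged then, once.
The state is a dict: "clock": time; "joint_pos": joint angles; "joint_vel": joint speeds; "tau": joint torques, N m; "tcp_pos": TCP position; "ee_rot": TCP orientation; "force": force on the tool from outside, world axes, zero at the start; "wrist_torque": the same for the moment, N m; "finger_gap": finger opening in m; "gripper_force": force on a finger pad.
Only numpy, scipy, OpenCV 4.12 (cv2) and the standard library are available. Lean on these libraries where they do the work, as an engineer would, in place of code of your own. Each camera call takes 0.05 s, during which the arm holds its last target. There are 200 camera calls.

### The job

Lay the tall cloth-covered book box down flat on the felt board, ready to be opened: using the fingers only to push and support it, never gripping or lifting it, tip its top away from the wooden stop and ease it down gently onto its broad side, without letting it drop. Then slide it back so that its tail end (the end it stood on) lies snug and square against the stop, leave the loupe, the weight and the pencil pot alone, and take the hand away.

Things in the scene. Friction and masses are not known exactly. Their poses are not given: they have to be found in the camera images.
- book_box: Rigid cloth-covered box, plain cuboid 38 mm thick (x), 150 wide (y), 200 tall (z), 0.45-0.75 kg, weight evenly spread. Stands on its tail (a 38 x 150 mm end) on the felt, a broad side about 5-20 mm from the stop. Origin: centre of the tail end; z points from tail to head (up at first), x to the broad side nearer the stop. Once tipped away from the stop, x points up and z away from the stop.
- box_head (a point): Centre of the head end of the book box (its top at the start), 200 mm from the tail along the box's z; same axes as the box.
- board: Examination board, fixed: 320 mm (x) by 440 mm (y), 12 mm thick, grey felt on top. Origin: centre of its underside, on the table; x points away from the robot to the stop. The stop is a straight wooden batten fixed on top along the whole far edge, 30 mm deep, 25 mm high above the felt (37 mm above the table), its near face square to the board's x.
- stop_face (a point): Middle of the foot of the stop's near face, at felt level (12 mm above the table), 130 mm from the board's centre along the board's x; same axes as the board. The box's tail must finish against this upright face.
- loupe: Bystander: loose black magnifying loupe, 46 mm diameter, 46 mm tall, 60 g, standing on the felt to one side of the box. Origin: centre of its underside.
- weight: Bystander: loose brass paperweight with a knob, 52 mm diameter, 48 mm tall, 300 g, standing on the felt on the other side of the box. Origin: centre of its underside.
- pencil_pot: Bystander: loose terracotta pot, 72 mm diameter, 100 mm tall, with pencils up to 170 mm high, on the table beyond the board's left (+y) edge. Origin: centre of its underside.
Things that resemble listed ones, but are neither listed nor needed, are in the scene too. Leave any red or turquoise look-alike of the book_box alone.

How it is judged:
By the outcome, as a careful person would: the job done as asked, in the order asked, and still so for the second after the job is handed in, with the robot touching nothing.
It also fails if it takes over 58 s, if anything falls off the work surface, if the arm or the gripper's body presses on something with over 40 N, if the wrist force passes 120 N, or if a joint passes its speed limit or range.

## Working session

There is one attempt and no reset: what is moved stays moved. The work goes in short steps, Python scripts to look and compute and a tool call to move; the robot and the scene stay as the last step left them, time stands still between calls to the robot, and variables do not carry over. Pictures are saved under pics/ and viewed, at most 10 in all, crops included, and the job is handed in when it is done.

Besides the shell and the picture viewer there is one more tool, called after "Call:" as a command line: name --pt "numbers of a row" for each row, then --argument value for the rest. step_arm: Moves the arm, as the interface text tells. Its arguments: {"type":"object","properties":{"moves":{"type":"array","items":{"type":"array","items":{"type":"number"}}},"squeeze":{"type":"number"}},"required":["moves"]}

```bash
mkdir -p pics; ls
python3 - <<'E'
from workcell import sensors, grab_frame, camera_params, r
import cv2,numpy as np
print(sensors.observe())
for n in("scene","top"):
    im=grab_frame(n); cv2.imwrite(f"pics/{n}0.png",im); print(n,camera_params(n))
print(camera_params("wrist"))
E
```

```text
pics
{'clock': 0.0, 'joint_pos': array([-1.21598288e+00,  2.60698140e-01, -1.39350735e-01,  1.17269551e+00,
        1.74842484e-05,  1.57079187e+00]), 'joint_vel': array([-0.00033555, -0.00122274,  0.00030355, -0.00173325,  0.00029568,
       -0.00160884]), 'tau': array([-2.72650454e-03, -4.05672455e+01,  2.53924352e+01,  1.87959307e-02,
       -1.56159058e-04,  5.18417949e-06]), 'tcp_pos': array([ 0.18216617, -0.4916698 ,  0.23046443]), 'ee_rot': array([-3.09039258e+00, -5.54088639e-01,  5.12668684e-04]), 'force': array([ 0.24504532, -0.10980359, -0.62315049]), 'wrist_torque': array([-0.03187456,  0.05324889,  0.02192608]), 'gripper_force': 0.0, 'finger_gap': 0.08551031294027202}
scene {'camera_matrix': array([[400.193624  ,   0.        , 313.84998745],
       [  0.        , 400.193624  , 205.16100363],
       [  0.        ,   0.        ,   1.        ]]), 'rvec': array([ 1.28125532,  2.20008666, -1.00570368]), 'tvec': array([ 0.16089231, -0.23817376,  1.50139849])}
top {'camera_matrix': array([[502.87944326,   0.        , 319.51289958],
       [  0.        , 502.87944326, 199.76505794],
       [  0.        ,   0.        ,   1.        ]]), 'rvec': array([ 2.17473986, -2.05115157,  0.21303519]), 'tvec': array([0.07824645, 0.56865538, 1.37916358])}
{'camera_matrix': array([[339.12619716,   0.        , 317.40064765],
       [  0.        , 339.12619716, 205.18429785],
       [  0.        ,   0.        ,   1.        ]]), 'mount': array([[-1.35036679e-03, -9.50715432e-01, -3.10061838e-01,
         7.97825410e-02],
       [ 9.99997889e-01, -1.76408595e-03,  1.05391814e-03,
         2.54253780e-05],
       [-1.54895197e-03, -3.10059760e-01,  9.50715807e-01,
        -1.43401001e-01],
       [ 0.00000000e+00,  0.00000000e+00,  0.00000000e+00,
         1.00000000e+00]])}
```

View pics/scene0.png

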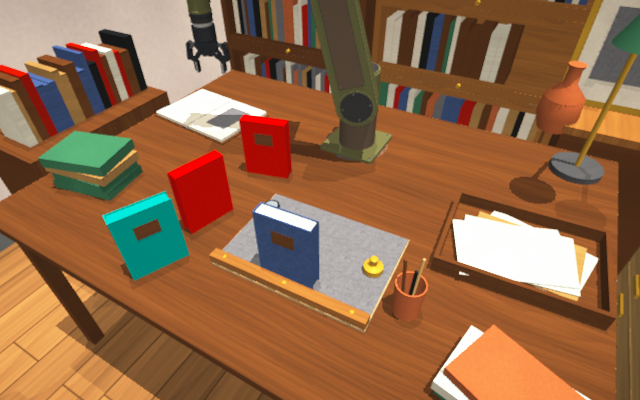

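View pics/top0.png

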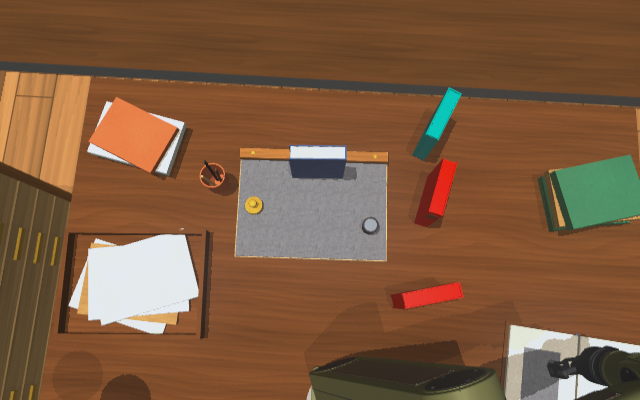

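The scene view shows the blue box standing on the board near the stop, with the loupe at -y, the brass weight at +y and the pot beyond +y. In the top view the box's head is at about (290–346, 146–162), the weight at (254,205) and the loupe at (370,226). I'll enlarge that region.

Run:
```python
import cv2
im=cv2.imread("pics/top0.png")[130:270,200:400]; cv2.imwrite("pics/topc.png",cv2.resize(im,None,fx=4,fy=4,interpolation=cv2.INTER_CUBIC))
im=cv2.imread("pics/scene0.png")[185:335,205:405]; cv2.imwrite("pics/scenec.png",cv2.resize(im,None,fx=4,fy=4,interpolation=cv2.INTER_CUBIC))
```

```text
(no output)
```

View pics/topc.png

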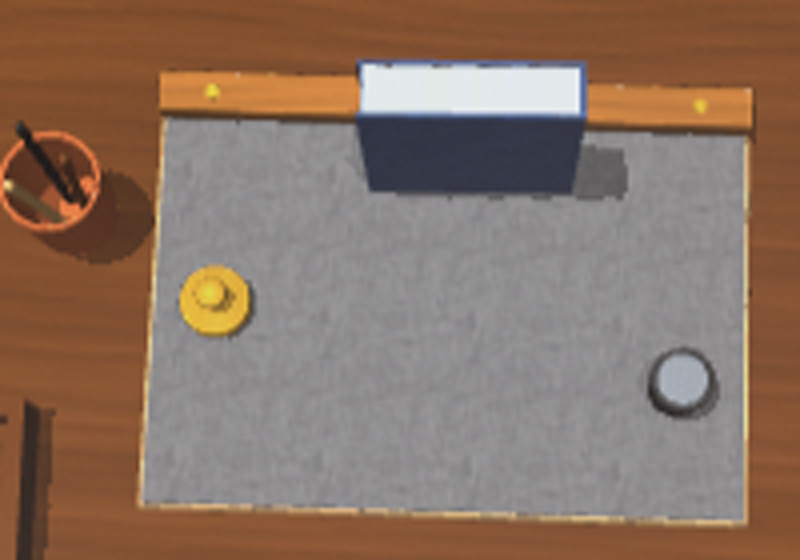

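View pics/scenec.png

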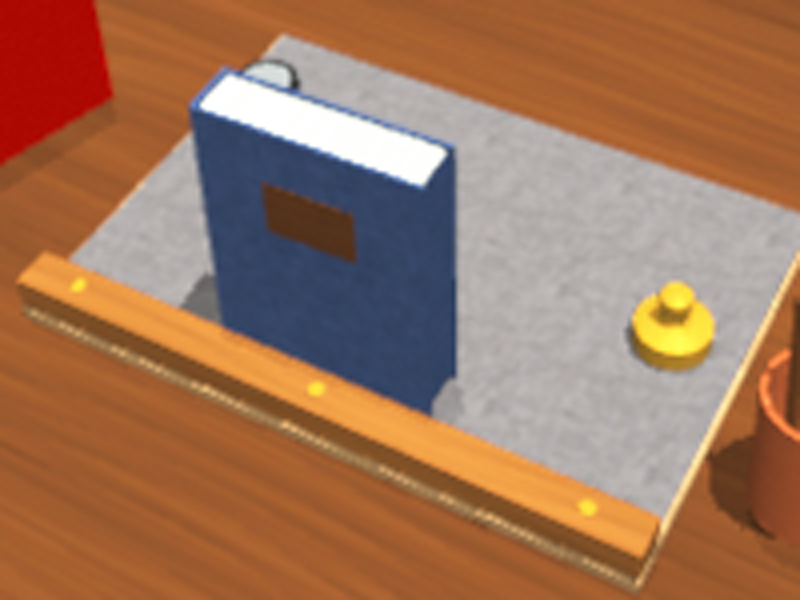

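The top crop shows near board corners (141,507) and (747,523), and far batten top corners (161,72) and (752,88). The head corners are (358,62), (586,62), (584,116) and (360,116). The near tail edge runs from (370,191) to (575,192). The weight is at (215,300) and the loupe top at (684,378). The scene crop confirms a narrow gap between the box and the stop.

```bash
cat > h.py <<'E'
import cv2,numpy as np
from workcell import sensors, grab_frame, camera_params, r
def px2w(uv,z,name="top",crop=None):
    p=camera_params(name); uv=np.atleast_2d(np.array(uv,float))
    if crop: uv=(uv+.5)/crop[2]-.5+np.array(crop[:2])
    R=cv2.Rodrigues(p["rvec"])[0]; c=-R.T@p["tvec"].ravel()
    d=np.c_[uv,np.ones(len(uv))]@np.linalg.inv(p["camera_matrix"]).T@R
    return c+d*((z-c[2])/d[:,2])[:,None]
E
python3 - <<'E'
from h import *
np.set_printoptions(precision=4,suppress=True)
C=(200,130,4)
for n,u,z in [("board near",[(141,507),(747,523)],.012),("batten far",[(161,72),(752,88)],.037),("foot",[(166,118),(748,134)],.012),("head",[(358,62),(586,62),(584,116),(360,116)],.212),("tail near",[(370,191),(575,192)],.012),("weight",[(215,300)],.03),("loupe",[(684,378)],.058),("pot rim",[(51,180)],.1)]:
    print(n,px2w(u,z,crop=C).round(4).tolist())
S=(205,185,4)
print("scene head",px2w([(192,105),(228,70),(456,148),(428,187)],.212,"scene",S).tolist())
print("scene batten",px2w([(18,281),(642,554),(660,520),(45,254)],.037,"scene",S).tolist())
E
```

```text
board near [[0.3919, 0.3455, 0.012], [0.4059, -0.0909, 0.012]]
batten far [[0.7108, 0.356, 0.037], [0.7244, -0.0813, 0.037]]
foot [[0.6828, 0.3535, 0.012], [0.6962, -0.0825, 0.012]]
head [[0.6716, 0.1975, 0.212], [0.6804, 0.0494, 0.212], [0.6439, 0.049, 0.212], [0.6353, 0.1936, 0.212]]
tail near [[0.6356, 0.197, 0.012], [0.6439, 0.0447, 0.012]]
weight [[0.5431, 0.3026, 0.03]]
loupe [[0.5013, -0.0371, 0.058]]
pot rim [[0.6085, 0.4144, 0.1]]
scene head [[0.6818371674385473, 0.05121907424657718, 0.21199999999999997], [0.6473307316238492, 0.05139341822147958, 0.21199999999999997], [0.640070482809699, 0.19829490160988966, 0.21199999999999997], [0.6733810716985176, 0.20001585859725796, 0.21199999999999997]]
scene batten [[0.727598092671119, -0.07937286551950018, 0.03700000000000003], [0.7126450626932648, 0.3554377640778308, 0.03700000000000003], [0.6879683038065666, 0.35523208418538943, 0.03700000000000003], [0.7006907597611879, -0.07961439331945841, 0.03700000000000003]]
```

```bash
cat >> h.py <<'E'
from scipy.spatial.transform import Rotation as Ro
PSI=.055; B=np.array([.640,.122,.012])   # box yaw; centre of the near tail edge (pivot)
def Rt(psi,al,roll=0):
    """tool pointing down, y along yaw psi; tipped by al so that z leans along +psi; then rolled about tool z"""
    c,s=np.cos(psi),np.sin(psi)
    return Ro.from_matrix(np.array([[-s,c,0],[c,s,0],[0,0,-1]]).T)*Ro.from_euler('x',-al)*Ro.from_euler('z',roll)
def row(p0,R0,p,R,cl):
    return np.r_[1000*(R0.inv().apply(np.array(p)-p0)),(R0.inv()*R).as_rotvec(),cl]
def show(rows):
    for q in rows: print([round(float(v),1) for v in q[:3]]+[round(float(v),3) for v in q[3:6]]+[round(float(q[6]),2)])
def pose():
    o=sensors.observe(); return o["tcp_pos"],Ro.from_rotvec(o["ee_rot"])
E
python3 - <<'E'
from h import *
p,R=pose()
show([row(p,R,q,Rt(PSI,0),0) for q in ([.25,-.4,.33],[.659,.124,.33],[.659,.124,.28])])
E
```

```text
[95.5, -62.6, -99.4, -0.002, -0.001, -1.271, 0.0]
[661.0, -411.9, -98.7, -0.002, -0.001, -1.271, 0.0]
[661.0, -411.8, -48.7, -0.002, -0.001, -1.271, 0.0]
```

Call:
step_arm --pt "40 -25 -60 0 0 -0.15 0" --pt "95 -60 -99 0 0 -0.3 0" --pt "150 -95 -99 0 0 -0.45 0" --pt "200 -125 -99 0 0 -0.6 0" --pt "250 -155 -99 0 0 -0.75 0" --pt "300 -185 -99 0 0 -0.9 0" --pt "350 -218 -99 0 0 -1.05 0" --pt "400 -249 -99 0 0 -1.15 0"

```text
clock: 1.1
tcp_pos: [0.4675, -0.1234, 0.3301]
ee_rot: [-2.29, -2.151, 0.001]
force: [0.3, -0.5, 0.1]
finger_gap: 0.0854
gripper_force: 0.0
```

Run:
```python
from h import *
p,R=pose(); print(p,sensors.observe()["joint_pos"].round(3))
show([row(p,R,q,Rt(PSI,0),0) for q in ([.659,.124,.33],[.659,.124,.28])])
```

```text
[ 0.46752511 -0.12335614  0.33006724] [-0.258  0.165 -0.007  1.399 -0.     1.375]
[258.8, 175.7, -0.1, -0.0, 0.0, -0.117, 0.0]
[258.8, 175.7, 49.9, -0.0, 0.0, -0.117, 0.0]
```

Call:
step_arm --pt "50 34 0 0 0 -0.03 0.2" --pt "100 68 0 0 0 -0.06 0.43" --pt "150 102 0 0 0 -0.09 0.43" --pt "200 136 0 0 0 -0.117 0.43" --pt "250 170 10 0 0 -0.117 0.43" --pt "259 176 30 0 0 -0.117 0.43" --pt "259 176 30 0 0 -0.117 0.43"

```text
clock: 1.98
tcp_pos: [0.6587, 0.1225, 0.2971]
ee_rot: [-2.16, -2.277, 0.007]
force: [-0.4, 0.2, -0.0]
finger_gap: 0.0487
gripper_force: 0.0
```

Run:
```python
from h import *
o=sensors.observe(); print(o["tcp_pos"],o["ee_rot"],o["joint_pos"].round(3),o["finger_gap"])
cv2.imwrite("pics/wrist1.png",grab_frame("wrist"))
```

```text
[0.65871805 0.12247568 0.29708871] [-2.15989675 -2.27675604  0.00745453] [ 0.184  0.522  0.44   1.494 -0.     1.702] 0.04874722514591711
```

View pics/wrist1.png

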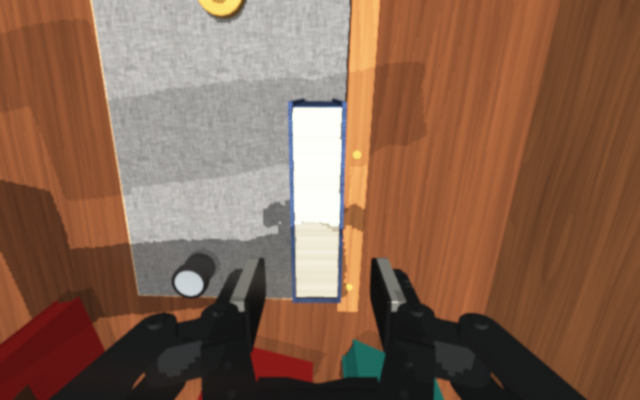

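The wrist view shows the head centred between the fingertips: box columns 290–345 against tips at 265 and 372, with the edges parallel. So the estimate of box position and yaw holds, and the fingertips are about 8 mm thick. I'll descend astride with slack, then tip. First, the planner.

```bash
cat >> h.py <<'E'
def ext(g):   # how far the open pads' tips stand behind the TCP, g in m
    s=-.1045+(g/2)/.057; return .057*(.9945-np.sqrt(1-s*s))
def plan(phi,al,L,g,dx=0,dz=0):
    """TCP pose: box tipped phi deg, tool al deg, near pad under head edge, overlapping it by L m"""
    f,a=np.radians([phi,al]); E=.2*np.array([-np.sin(f),np.cos(f)])
    zt=np.array([np.sin(a),-np.cos(a)]); yt=np.array([np.cos(a),np.sin(a)])
    q=E+(L+ext(g))*zt+g/2*yt+[dx,dz]
    return B+[q[0]*np.cos(PSI),q[0]*np.sin(PSI),q[1]],Rt(PSI,a)
def rows(sched):
    p,R=pose(); o=[]
    for phi,al,L,g,*d in sched:
        P,Q=plan(phi,al,L,g,*d); o.append(row(p,R,P,Q,1-g/.0855))
    show(o)
E
python3 - <<'E'
from h import *
g=.0487
rows([(0,0,.0,g,-.005),(0,0,.015,g,-.005),(0,0,.03,g,-.005),(0,0,.03,g,-.005)])
print('from there:')
import h
P0,R0=plan(0,0,.03,g,-.005); h.pose=lambda:(P0,R0)
rows([(f,f,.03-.0003*f,g,-.005*(1-f/20)) for f in (2.5,5,7.5,10,12.5,15,17.5,20)])
E
```

```text
[1.5, 1.0, 89.6, -0.004, 0.001, -0.003, 0.43]
[1.5, 1.1, 104.6, -0.004, 0.001, -0.003, 0.43]
[1.5, 1.1, 119.6, -0.004, 0.001, -0.003, 0.43]
[1.5, 1.1, 119.6, -0.004, 0.001, -0.003, 0.43]
from there:
[0.0, -6.7, -1.7, -0.044, 0.0, -0.0, 0.43]
[0.0, -13.6, -3.0, -0.087, 0.0, 0.0, 0.43]
[0.0, -20.5, -4.0, -0.131, 0.0, 0.0, 0.43]
[0.0, -27.4, -4.6, -0.175, 0.0, -0.0, 0.43]
[0.0, -34.5, -5.0, -0.218, -0.0, 0.0, 0.43]
[0.0, -41.5, -4.9, -0.262, 0.0, 0.0, 0.43]
[0.0, -48.6, -4.6, -0.305, 0.0, 0.0, 0.43]
[0.0, -55.7, -3.9, -0.349, 0.0, 0.0, 0.43]
```

Call:
step_arm --pt "1 1 30 0 0 0 0.43" --pt "1 1 60 0 0 0 0.43" --pt "1 1 85 0 0 0 0.43" --pt "1 1 105 0 0 0 0.43" --pt "1 1 120 0 0 0 0.43" --pt "1 1 120 0 0 0 0.43"

```text
clock: 2.78
tcp_pos: [0.6597, 0.1218, 0.1801]
ee_rot: [-2.165, -2.276, 0.002]
force: [-0.2, -0.2, 0.2]
finger_gap: 0.0485
gripper_force: 0.0
```

Call:
step_arm --pt "0 -6.7 -1.7 -0.044 0 0 0.43" --pt "0 -13.6 -3 -0.087 0 0 0.43" --pt "0 -20.5 -4 -0.131 0 0 0.43" --pt "0 -27.4 -4.6 -0.175 0 0 0.43" --pt "0 -34.5 -5 -0.218 0 0 0.43" --pt "0 -41.5 -5 -0.262 0 0 0.43" --pt "0 -48.6 -4.6 -0.305 0 0 0.43" --pt "0 -55.7 -4 -0.349 0 0 0.43"

```text
clock: 3.78
tcp_pos: [0.6052, 0.1197, 0.1862]
ee_rot: [1.981, 2.084, 0.372]
force: [0.1, 0.1, -0.0]
finger_gap: 0.0486
gripper_force: 0.0
```

Run:
```python
from h import *
o=sensors.observe(); print(o["tcp_pos"],o["joint_pos"].round(3),o["force"],o["finger_gap"],o["gripper_force"],plan(20,20,.024,.0487)[0])
a=grab_frame("scene")[150:330,200:420]; b=grab_frame("top")[120:270,220:400]
a=cv2.resize(a,(400,327)); b=cv2.resize(b,(392,327)); cv2.imwrite("pics/tip20.png",np.hstack([a,b]))
```

```text
[0.60519498 0.11972874 0.18619271] [ 0.226  0.206 -0.408  0.609 -0.06   1.736] [ 0.09793136  0.1093683  -0.01981403] 0.04858767321611333 0.0 [0.60367667 0.1200002  0.18314329]
```

View pics/tip20.png

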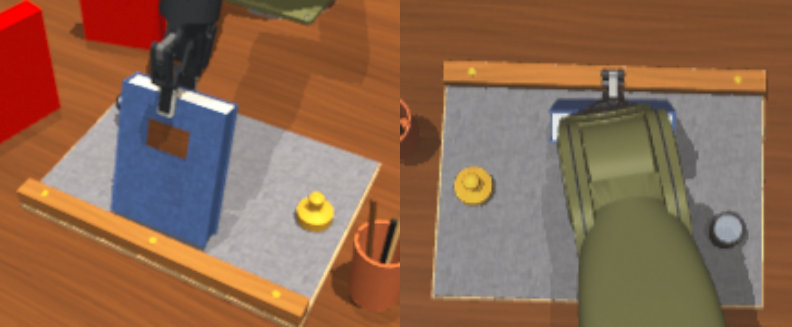

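The pictures show the box tipped about 17–20° inside the straddle, its tail edge unmoved, and the weight, loupe and pot untouched. Now I'll check that the remaining path is reachable with a fitted planar arm model, then continue.

```bash
cat > arm.py <<'E'
from h import *
from scipy.optimize import least_squares
# q2,q3,pitch(tool below horizontal),r,z
D=np.array([[.2607,-.1394,np.pi/2,.5243,.2305],[.165,-.007,np.pi/2,.4835,.330],[.522,.44,np.pi/2,.670,.297],[.206,-.408,1.223,.6170,.1862]])
def fk(x,q2,q3,pt):
    L1,L2,c,h,T=x; b=q2-q3+c
    return np.array([L1*np.sin(q2)+L2*np.cos(b)+T*np.cos(pt),h+L1*np.cos(q2)-L2*np.sin(b)-T*np.sin(pt)])
F=least_squares(lambda x:np.r_[[fk(x,*d[:3])-d[3:] for d in D]].ravel(),[.35,.4,0,.3,.3])
if __name__=="__main__":
    print(F.x.round(3),abs(F.fun).max())
    for s in [(45,45,.015,.0855),(65,45,.012,.0855),(80,35,.006,.0855),(88,30,.002,.0855)]:
        P,_=plan(*s); r_=np.hypot(*P[:2]); pt=np.pi/2-np.radians(s[1])
        S=least_squares(lambda q:fk(F.x,q[0],q[1],pt)-[r_,P[2]],[0,-.5]); q2,q3=S.x
        print(s,P.round(3),q2.round(2),q3.round(2),(pt-q2+q3).round(2),abs(S.fun).max().round(4))
    g=.0487
    rows([(f,f,.024-.0002*(f-20),.0487+.0013*max(0,f-28)) for f in (22,24,26,28,30,32,34,36)])
E
python3 arm.py
```

```text
[ 0.563  0.39  -0.156  0.225  0.445] 0.0006166108651665114
(45, 45, 0.015, 0.0855) [0.549 0.117 0.164] 0.02 -1.06 -0.29 0.0
(65, 45, 0.012, 0.0855) [0.507 0.115 0.109] 0.1 -1.24 -0.56 0.0
(80, 35, 0.006, 0.0855) [0.489 0.114 0.056] 0.17 -1.16 -0.37 0.0
(88, 30, 0.002, 0.0855) [0.485 0.113 0.027] 0.23 -1.11 -0.29 0.0
[0.5, -5.8, 0.9, -0.036, 0.001, -0.004, 0.43]
[0.5, -12.0, -0.0, -0.07, 0.001, -0.004, 0.43]
[0.5, -18.1, -0.7, -0.105, 0.002, -0.004, 0.43]
[0.4, -24.3, -1.2, -0.14, 0.002, -0.003, 0.43]
[0.4, -29.2, -1.3, -0.175, 0.002, -0.003, 0.4]
[0.4, -34.1, -1.2, -0.21, 0.002, -0.003, 0.37]
[0.4, -38.9, -0.9, -0.245, 0.002, -0.003, 0.34]
[0.4, -43.8, -0.5, -0.28, 0.002, -0.003, 0.31]
```

Call:
step_arm --pt "0 -6 0.5 -0.036 0 0 0.43" --pt "0 -12 0 -0.07 0 0 0.43" --pt "0 -18.1 -0.7 -0.105 0 0 0.43" --pt "0 -24.3 -1.2 -0.14 0 0 0.43" --pt "0 -29.2 -1.3 -0.175 0 0 0.4" --pt "0 -34.1 -1.2 -0.21 0 0 0.37" --pt "0 -38.9 -0.9 -0.245 0 0 0.34" --pt "0 -43.8 -0.5 -0.28 0 0 0.31"

```text
clock: 4.88
tcp_pos: [0.5642, 0.1178, 0.1707]
ee_rot: [1.818, 1.913, 0.624]
force: [-1.3, -0.6, -0.3]
finger_gap: 0.0589
gripper_force: 0.6
```

Run:
```python
from h import *
o=sensors.observe(); print(o["tcp_pos"],o["joint_pos"].round(3),o["force"],o["finger_gap"],o["gripper_force"],plan(36,36,.0208,.059)[0])
a=grab_frame("scene")[150:330,200:420]; cv2.imwrite("pics/tip36.png",cv2.resize(a,(733,600),interpolation=cv2.INTER_CUBIC))
rows([(f,min(f,40),.02-.0003*(f-38),min(.0855,.0591+.0022*(f-36))) for f in (38,40,42,44,46,48,50,52)])
```

```text
[0.56424427 0.1177797  0.170701  ] [ 0.28   0.047 -0.826  0.08  -0.134  1.757] [-1.3483546  -0.6228226  -0.33387895] 0.058905298568876385 0.6312476098537445 [0.56146107 0.117676   0.17045167]
[0.3, -3.3, -2.3, -0.036, 0.002, -0.003, 0.26]
[0.3, -7.2, -2.6, -0.071, 0.003, -0.003, 0.21]
[0.3, -11.9, -1.5, -0.071, 0.003, -0.003, 0.15]
[0.3, -16.6, 0.1, -0.071, 0.003, -0.003, 0.1]
[0.2, -21.2, 2.0, -0.071, 0.003, -0.003, 0.05]
[0.2, -25.8, 4.4, -0.071, 0.003, -0.003, 0.0]
[0.2, -32.6, 5.3, -0.071, 0.003, -0.003, 0.0]
[0.2, -39.4, 6.6, -0.071, 0.003, -0.003, 0.0]
```

View pics/tip36.png

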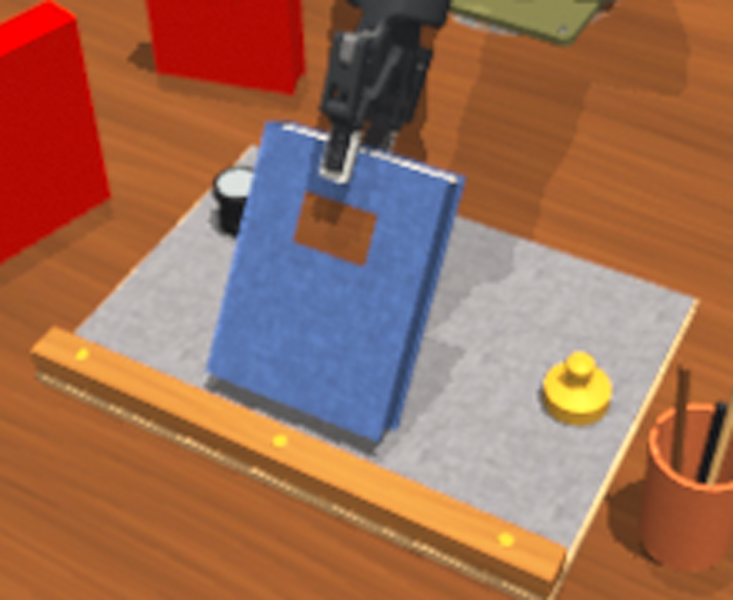

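The box leans about 36° on the near finger. The far finger is clear of the cover, and the tail edge is still off the stop. I'll continue lowering.

Call:
step_arm --pt "0 -3.6 -1.6 -0.036 0 0 0.26" --pt "0 -7.3 -2.4 -0.071 0 0 0.21" --pt "0 -11.9 -1.5 -0.071 0 0 0.15" --pt "0 -16.6 0.1 -0.071 0 0 0.1" --pt "0 -21.2 2 -0.071 0 0 0.05" --pt "0 -25.8 4.4 -0.071 0 0 0" --pt "0 -32.6 5.3 -0.071 0 0 0" --pt "0 -39.4 6.6 -0.071 0 0 0"

```text
clock: 5.92
tcp_pos: [0.5353, 0.1163, 0.1408]
ee_rot: [1.775, 1.868, 0.681]
force: [-0.0, 0.1, -1.5]
finger_gap: 0.0855
gripper_force: 0.8
```

Run:
```python
from h import *
o=sensors.observe(); print(o["tcp_pos"],o["joint_pos"].round(3),o["force"],o["finger_gap"],o["gripper_force"],plan(52,40,.0158,.0855)[0])
rows([(f,40,.0158-.0003*(f-52),.0855) for f in (54,56,58,60,62,64,66,68)])
```

```text
[0.53525925 0.11627149 0.14081096] [ 0.311  0.045 -1.007 -0.164 -0.166  1.771] [-1.03594290e-03  1.31602391e-01 -1.45038143e+00] 0.08551118294662874 0.7716623204760253 [0.53391699 0.11615954 0.14043282]
[-0.1, -8.1, 0.4, 0.002, 0.003, -0.003, 0.0]
[-0.1, -14.8, 1.6, 0.002, 0.003, -0.003, 0.0]
[-0.1, -21.5, 3.0, 0.002, 0.003, -0.003, 0.0]
[-0.1, -28.1, 4.7, 0.002, 0.003, -0.003, 0.0]
[-0.1, -34.6, 6.6, 0.002, 0.003, -0.003, 0.0]
[-0.1, -41.1, 8.7, 0.002, 0.003, -0.003, 0.0]
[-0.2, -47.4, 11.0, 0.002, 0.003, -0.003, 0.0]
[-0.2, -53.6, 13.6, 0.002, 0.003, -0.003, 0.0]
```

Call:
step_arm --pt "0 -7.5 0.5 0 0 0 0" --pt "0 -14.8 1.6 0 0 0 0" --pt "0 -21.5 3 0 0 0 0" --pt "0 -28.1 4.7 0 0 0 0" --pt "0 -34.6 6.6 0 0 0 0" --pt "0 -41.1 8.7 0 0 0 0" --pt "0 -47.4 11 0 0 0 0" --pt "0 -53.6 13.6 0 0 0 0"

```text
clock: 6.92
tcp_pos: [0.5032, 0.1147, 0.096]
ee_rot: [1.774, 1.867, 0.682]
force: [-0.4, -0.7, -2.3]
finger_gap: 0.085
gripper_force: 0.9
```

Run:
```python
from h import *
o=sensors.observe(); print(o["tcp_pos"],o["joint_pos"].round(3),o["force"],o["finger_gap"],o["gripper_force"],plan(68,40,.011,.0855)[0])
a=grab_frame("scene")[190:340,200:400]; cv2.imwrite("pics/tip68.png",cv2.resize(a,(800,600),interpolation=cv2.INTER_CUBIC))
t=.008
for f,a,L in [(70,40,.0105),(72,39,.010),(74,38,.0095),(76,37,.009),(78,36,.008),(80,35,.0075),(81.5,34,.007),(83,33,.006)]:
    print(f, 1000*(.2*np.cos(np.radians(f))-L*np.cos(np.radians(a))-t*np.sin(np.radians(a))).round(4))
rows([(70,40,.0105,.0855),(72,39,.010,.0855),(74,38,.0095,.0855),(76,37,.009,.0855),(78,36,.008,.0855),(80,35,.0075,.0855),(81.5,34,.007,.0855),(83,33,.006,.0855)])
```

```text
[0.5032489  0.11466667 0.09597216] [ 0.337  0.106 -1.145 -0.36  -0.183  1.792] [-0.40370564 -0.71266032 -2.30001134] 0.08499323143547816 0.9056435991078615 [0.50304375 0.1144598  0.09589886]
70 55.199999999999996
72 49.0
74 42.7
76 36.4
78 30.4
80 24.0
81.5 19.3
83 15.0
[-0.0, -4.7, 2.6, -0.0, 0.003, -0.003, 0.0]
[-0.0, -11.1, 6.5, 0.017, 0.003, -0.003, 0.0]
[-0.0, -17.3, 10.5, 0.034, 0.003, -0.003, 0.0]
[-0.0, -23.5, 14.8, 0.052, 0.003, -0.003, 0.0]
[-0.0, -29.4, 18.7, 0.069, 0.003, -0.003, 0.0]
[-0.0, -35.2, 23.3, 0.087, 0.003, -0.003, 0.0]
[-0.0, -39.6, 26.9, 0.104, 0.003, -0.003, 0.0]
[-0.0, -43.7, 30.2, 0.122, 0.003, -0.003, 0.0]
```

View pics/tip68.png

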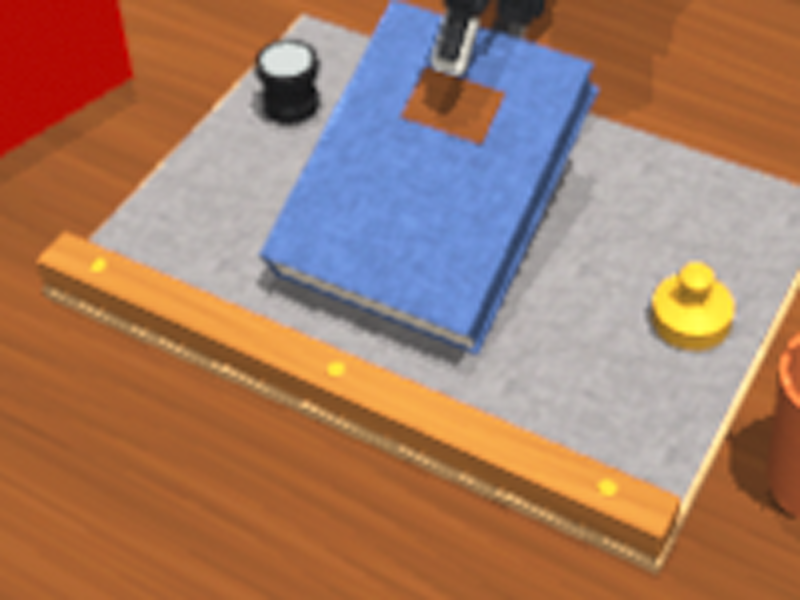

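The box is at about 68°, resting on the near finger, with the loupe and weight clear. I'll continue.

Call:
step_arm --pt "0 -5 3 0 0 0 0" --pt "0 -11.1 6.5 0.017 0 0 0" --pt "0 -17.3 10.5 0.034 0 0 0" --pt "0 -23.5 14.8 0.052 0 0 0" --pt "0 -29.4 18.7 0.069 0 0 0" --pt "0 -35.2 23.3 0.087 0 0 0" --pt "0 -39.6 26.9 0.104 0 0 0" --pt "0 -43.7 30.2 0.122 0 0 0"

```text
clock: 7.98
tcp_pos: [0.4894, 0.114, 0.0447]
ee_rot: [1.85, 1.947, 0.578]
force: [-1.2, 0.3, -2.7]
finger_gap: 0.0855
gripper_force: 1.0
```

Run:
```python
from h import *
o=sensors.observe(); print(o["tcp_pos"],o["joint_pos"].round(3),o["force"],o["finger_gap"],o["gripper_force"],plan(83,33,.006,.0855)[0])
a=grab_frame("scene")[190:340,200:400]; cv2.imwrite("pics/tip83.png",cv2.resize(a,(800,600),interpolation=cv2.INTER_CUBIC))
S=[(84,32,.006),(85,31.5,.0055),(85.7,31,.005),(86.3,30.5,.0045),(86.8,30,.004),(87.2,30,.0035)]
for f,a,L in S: print(f, 1000*(.2*np.cos(np.radians(f))-L*np.cos(np.radians(a))-.008*np.sin(np.radians(a))).round(4))
rows([(*s,.0855) for s in S])
```

```text
[0.48944289 0.11396602 0.04471327] [ 0.322  0.2   -1.118 -0.307 -0.146  1.8  ] [-1.24362828  0.34463673 -2.74021923] 0.08549412375814107 0.9834454581141472 [0.48800514 0.11363184 0.04359483]
84 11.6
85 8.6
85.7 6.6
86.3 5.0
86.8 3.7
87.2 2.7
[-0.2, -4.3, 3.3, 0.017, 0.002, -0.003, 0.0]
[-0.2, -6.6, 5.9, 0.026, 0.002, -0.003, 0.0]
[-0.2, -8.2, 7.7, 0.035, 0.002, -0.003, 0.0]
[-0.2, -9.6, 9.3, 0.044, 0.002, -0.003, 0.0]
[-0.2, -10.8, 10.6, 0.052, 0.002, -0.003, 0.0]
[-0.2, -11.6, 11.2, 0.052, 0.002, -0.003, 0.0]
```

View pics/tip83.png

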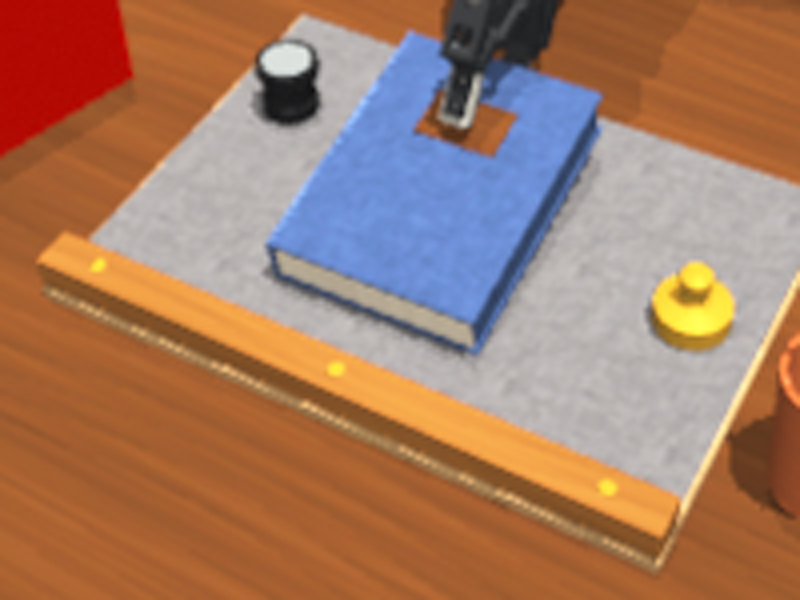

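The box is about 7° from flat on the near finger. The upper finger hovers over the label without touching, and the bystanders are untouched. Next come the last millimetres.

Call:
step_arm --pt "0 -4.3 3.3 0.017 0 0 0" --pt "0 -6.6 5.9 0.026 0 0 0" --pt "0 -8.2 7.7 0.035 0 0 0" --pt "0 -9.6 9.3 0.044 0 0 0" --pt "0 -10.8 10.6 0.052 0 0 0" --pt "0 -10.8 10.6 0.052 0 0 0"

```text
clock: 8.78
tcp_pos: [0.4863, 0.1138, 0.0303]
ee_rot: [1.881, 1.979, 0.533]
force: [-1.3, -0.5, -2.3]
finger_gap: 0.0855
gripper_force: 1.1
```

Run:
```python
from h import *
o=sensors.observe(); print(o["tcp_pos"],o["force"],o["wrist_torque"],o["gripper_force"],plan(86.8,30,.004,.0855)[0])
d=Ro.from_rotvec(o["ee_rot"]).inv()
print("world -x 10mm in tool:",d.apply([-10*np.cos(PSI),-10*np.sin(PSI),0]),"down 10:",d.apply([0,0,-10]))
a=grab_frame("scene")[190:340,200:400]; cv2.imwrite("pics/tip87.png",cv2.resize(a,(800,600),interpolation=cv2.INTER_CUBIC))
```

```text
[0.48626153 0.11376592 0.03026536] [-1.34126804 -0.53104246 -2.27303242] [-0.0038546   0.84141419  0.01779164] 1.0640067793428898 [0.48614352 0.11352935 0.02968509]
world -x 10mm in tool: [-0.04062071 -8.64929513 -5.01876914] down 10: [-8.12901200e-05 -5.01881026e+00  8.64936666e+00]
```

Call:
step_arm --pt "0 -0.7 0.5 0 0 0 0" --pt "0 -1.2 1.0 0 0 0 0" --pt "0 -1.7 1.6 0 0 0 0" --pt "0 -1.7 1.6 0 0 0 0"

```text
clock: 9.32
tcp_pos: [0.4855, 0.1137, 0.028]
ee_rot: [1.881, 1.979, 0.533]
force: [-1.7, 0.6, -3.0]
finger_gap: 0.0851
gripper_force: 1.1
```

Call:
step_arm --pt "0 -0.5 0.6 0 0 0 0" --pt "0 -0.8 1.1 0 0 0 0" --pt "0 -0.8 1.1 0 0 0 0"

```text
clock: 9.7
tcp_pos: [0.4854, 0.1138, 0.0267]
ee_rot: [1.881, 1.979, 0.533]
force: [-2.1, -0.4, -1.6]
finger_gap: 0.0854
gripper_force: 1.1
```

Run:
```python
from h import *
S=[(87.7,29,.003),(88.1,28.3,.002),(88.4,27.7,.0015),(88.5,27.5,.001)]
for f,a,L in S: print(f, 1000*(.2*np.cos(np.radians(f))-L*np.cos(np.radians(a))-.008*np.sin(np.radians(a))).round(4))
rows([(*s,.0855) for s in S])
```

```text
87.7 1.5
88.1 1.1
88.4 0.5
88.5 0.7
[-0.3, 0.2, 0.1, 0.02, 0.002, -0.003, 0.0]
[-0.3, -0.7, 0.8, 0.032, 0.002, -0.003, 0.0]
[-0.3, -1.5, 1.7, 0.042, 0.002, -0.003, 0.0]
[-0.3, -1.7, 1.6, 0.046, 0.002, -0.003, 0.0]
```

Call:
step_arm --pt "0 0 0.1 0.015 0 0 0" --pt "0 -0.4 0.5 0.025 0 0 0" --pt "0 -1 1.2 0.036 0 0 0" --pt "0 -1.7 1.6 0.046 0 0 0" --pt "0 -1.7 1.6 0.046 0 0 0"

```text
clock: 10.32
tcp_pos: [0.4851, 0.1138, 0.0246]
ee_rot: [1.908, 2.007, 0.492]
force: [-1.7, -0.4, -2.2]
finger_gap: 0.0853
gripper_force: 1.1
```

Run:
```python
from h import *
o=sensors.observe(); print(o["tcp_pos"],o["force"],o["wrist_torque"],o["gripper_force"])
cv2.imwrite("pics/fl.png",np.hstack([cv2.resize(grab_frame("scene")[190:340,240:360],(480,600),interpolation=cv2.INTER_CUBIC)]))
d=Ro.from_rotvec(o["ee_rot"]).inv()
print("world -x 10mm in tool:",d.apply([-10*np.cos(PSI),-10*np.sin(PSI),0]))
```

```text
[0.48513328 0.11379806 0.02464063] [-1.71880756 -0.44601788 -2.19611248] [-0.01216322  0.72872476 -0.0152358 ] 1.0663465596735477
world -x 10mm in tool: [-0.04092164 -8.86865848 -4.62008897]
```

Call:
step_arm --pt "0 -0.2 0.4 0 0 0 0" --pt "0 -0.4 0.8 0 0 0 0" --pt "0 -0.4 0.8 0 0 0 0"

```text
clock: 10.75
tcp_pos: [0.4846, 0.1137, 0.0235]
ee_rot: [1.908, 2.008, 0.491]
force: [-2.1, -0.1, -2.9]
finger_gap: 0.0858
gripper_force: 1.1
```

Call:
step_arm --pt "0 -0.2 0.4 0 0 0 0" --pt "0 -0.4 0.8 0 0 0 0" --pt "0 -0.4 0.8 0 0 0 0"

```text
clock: 11.12
tcp_pos: [0.4847, 0.1137, 0.0228]
ee_rot: [1.908, 2.008, 0.491]
force: [-2.9, 0.2, 1.5]
finger_gap: 0.085
gripper_force: 3.4
```

The tip now touches the felt, with the head edge about 3 mm up. I'll draw the finger out slowly.

Call:
step_arm --pt "0 -0.8 -0.4 0 0 0 0" --pt "0 -1.6 -0.8 0 0 0 0" --pt "0 -2.4 -1.2 0 0 0 0" --pt "0 -3.2 -1.6 0 0 0 0" --pt "0 -4 -2 0 0 0 0" --pt "0 -5 -2.6 0 0 0 0" --pt "0 -6 -3.1 0 0 0 0" --pt "0 -7 -3.6 0 0 0 0"

```text
clock: 12.12
tcp_pos: [0.4774, 0.1134, 0.023]
ee_rot: [1.907, 2.007, 0.492]
force: [1.1, 0.7, 1.3]
finger_gap: 0.0852
gripper_force: 0.7
```

Run:
```python
from h import *
o=sensors.observe(); print(o["tcp_pos"],o["force"],o["wrist_torque"],o["gripper_force"])
a=cv2.resize(grab_frame("scene")[190:340,220:360],(560,600),interpolation=cv2.INTER_CUBIC)
cv2.imwrite("pics/fl2.png",a)
```

```text
[0.47736383 0.11343327 0.02297621] [1.08327373 0.6981613  1.31414261] [0.02884171 0.13800833 0.05203009] 0.6528791896562325
```

View pics/fl2.png

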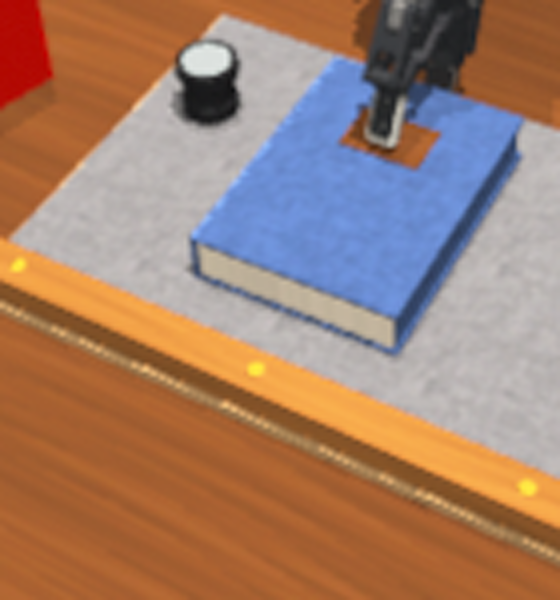

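The box lies flat, its tail face parallel to the stop with a gap left; loupe and weight are untouched. That was the last picture I may view, so from here I'll rely on force readings and code. Next I'll back off and turn the fingers crosswise for the slide.

```bash
cat >> h.py <<'E'
BY=.032
def go(ts,roll=-np.pi/2,cl=0):
    p,R=pose(); show([row(p,R,t[:3],Rt(*( (PSI,np.radians(27.5),0) if len(t)==3 else (BY,0,roll))),cl) for t in ts])
E
python3 - <<'E'
from h import *
go([[.455,.112,.026],[.435,.111,.033],[.41,.110,.07],[.39,.11,.12],[.385,.11,.15,1],[.385,.11,.05,1],[.40,.11,.014,1]])
E
```

```text
[-0.3, -18.4, -13.0, 0.001, 0.002, -0.004, 0.0]
[-0.2, -32.9, -28.5, 0.001, 0.002, -0.004, 0.0]
[0.0, -38.0, -72.8, 0.001, 0.002, -0.004, 0.0]
[1.1, -32.6, -126.4, 0.001, 0.002, -0.004, 0.0]
[1.3, -23.1, -155.3, 0.38, 0.372, -1.519, 0.0]
[1.3, -69.4, -66.7, 0.38, 0.372, -1.519, 0.0]
[0.5, -72.7, -27.8, 0.38, 0.372, -1.519, 0.0]
```

Call:
step_arm --pt "0 -5 -4 0 0 0 0" --pt "0 -18 -13 0 0 0 0" --pt "0 -33 -28.5 0 0 0 0" --pt "0 -36 -50 0 0 0 0" --pt "0 -38 -73 0 0 0 0" --pt "0 -35 -100 0 0 0 0" --pt "0 -32 -126 0 0 0 0" --pt "0 -32 -126 0 0 0 0"

```text
clock: 13.18
tcp_pos: [0.3898, 0.109, 0.1208]
ee_rot: [1.906, 2.007, 0.495]
force: [0.3, -0.1, 0.2]
finger_gap: 0.0855
gripper_force: 0.0
```

Run:
```python
from h import *
print(pose()[0])
go([[.385,.11,.15,1],[.385,.11,.05,1],[.40,.11,.014,1]])
# measure box & stop in scene/top by blue mask
t=grab_frame("top"); s=grab_frame("scene"); cv2.imwrite("pics/t3.png",t); cv2.imwrite("pics/s3.png",s)
m=((s[...,0].astype(int)-s[...,2])>50)
m=m.astype(np.uint8); n,l,st,c=cv2.connectedComponentsWithStats(m)
k=[i for i in range(1,n) if st[i,4]>300]; print(st[k])
```

```text
[0.38979581 0.1090348  0.12076366]
[1.2, 9.4, -28.1, 0.382, 0.373, -1.518, 0.0]
[1.1, -37.0, 60.5, 0.382, 0.373, -1.518, 0.0]
[0.3, -40.5, 99.3, 0.382, 0.373, -1.518, 0.0]
[[ 102  191   87   89 4194]
 [ 268  204   83   74 2939]]
```

Call:
step_arm --pt "0 2 -10 0.042 0.041 -0.17 0" --pt "0 4 -18 0.085 0.083 -0.34 0" --pt "1 6 -24 0.127 0.124 -0.506 0" --pt "1 9 -28 0.17 0.166 -0.675 0" --pt "1 9 -28 0.212 0.207 -0.843 0" --pt "1 9 -28 0.255 0.249 -1.012 0" --pt "1 9 -28 0.297 0.29 -1.18 0" --pt "1 9 -28 0.34 0.332 -1.349 0"

```text
clock: 14.28
tcp_pos: [0.3847, 0.1091, 0.1468]
ee_rot: [0.207, 3.101, 0.061]
force: [-0.4, -0.8, 0.9]
finger_gap: 0.0856
gripper_force: 0.0
```

```bash
cat > fit.py <<'E'
from h import *
from scipy.optimize import minimize
def mask(s,lo):
    m=((s[...,0].astype(int)-s[...,2])>50).astype(np.uint8); m[:,:lo]=0
    n,l,st,c=cv2.connectedComponentsWithStats(m); k=1+st[1:,4].argmax()
    h=cv2.convexHull(np.argwhere(l==k)[:,::-1].astype(np.int32)); return h.reshape(-1,2)
def hullpx(v,cam):
    x,y,w,zt=v; c,s=np.cos(w),np.sin(w)          # tail centre x,y; yaw; tilt fixed flat
    P=np.array([[x-a*c-b*s,y-a*s+b*c,.012+h] for a in(0,.2) for b in(-.075,.075) for h in(0,.038)])
    p=camera_params(cam); return cv2.projectPoints(P,p["rvec"],p["tvec"],p["camera_matrix"],None)[0].reshape(-1,2)
def fit(img,cam,x0,lo=0,K=8):
    H=mask(img,lo); A=np.zeros((400*K//4,640*K//4),np.uint8)   # window at x8
    o=H.min(0)-10
    def ras(q):
        B=np.zeros((1000,1000),np.uint8); cv2.fillConvexPoly(B,cv2.convexHull(np.round((q-o+.5)*K).astype(np.int32)),1); return B
    Hc=H.astype(float); ctr=Hc.mean(0); Hc=Hc+.5*np.sign(Hc-ctr)
    T=ras(Hc)
    f=lambda v:-(lambda C:(C&T).sum()/(C|T).sum())(ras(hullpx([*v,0],cam)))
    r_=minimize(f,x0,method="Nelder-Mead",options=dict(initial_simplex=np.array(x0)+np.array([[0,0,0],[.01,0,0],[0,.01,0],[0,0,.05]]),xatol=1e-4,fatol=1e-5))
    return r_.x,-r_.fun
E
python3 - <<'E'
from fit import *
print(pose()[0]); go([[.385,.11,.15,1],[.385,.11,.05,1],[.40,.11,.014,1]])
print(fit(cv2.imread("pics/s3.png"),"scene",[.64,.122,.055],200))
E
```

```text
[0.38467474 0.10911035 0.14678354]
[-0.3, 1.1, -3.2, 0.039, 0.034, -0.165, 0.0]
[2.7, -3.1, 96.7, 0.039, 0.034, -0.165, 0.0]
[-11.1, -2.6, 133.2, 0.039, 0.034, -0.165, 0.0]
(array([0.63998074, 0.12210283, 0.05528153]), np.float64(0.9406782784619354))
```

Call:
step_arm --pt "0 1 -3 0.039 0.034 -0.165 0" --pt "0 1 20 0.039 0.034 -0.165 0" --pt "1 -1 60 0.039 0.034 -0.165 0" --pt "2 -3 97 0.039 0.034 -0.165 0" --pt "-5 -3 120 0.039 0.034 -0.165 0" --pt "-11 -3 133 0.039 0.034 -0.165 0" --pt "-11 -3 133 0.039 0.034 -0.165 0"

```text
clock: 15.15
tcp_pos: [0.4008, 0.1101, 0.0148]
ee_rot: [-0.042, 3.14, 0.002]
force: [-0.2, -0.3, -0.3]
finger_gap: 0.0855
gripper_force: 0.0
```

Run:
```python
from h import *
o=sensors.observe();print(pose()[0],pose()[1].as_matrix().round(3),o["joint_pos"].round(3),o["force"])
go([[.425,.1108,.014,1],[.45,.1116,.014,1],[.47,.1122,.014,1],[.48,.1125,.014,1]])
```

```text
[0.40078795 0.11008175 0.01483603] [[-1.    -0.026  0.002]
 [-0.026  1.     0.001]
 [-0.002  0.001 -1.   ]] [ 0.267  0.303 -0.743  0.523  0.001  0.241] [-0.21923055 -0.29168521 -0.2909985 ]
[-24.2, 0.1, 0.9, 0.001, 0.002, -0.006, 0.0]
[-49.2, 0.2, 0.9, 0.001, 0.002, -0.006, 0.0]
[-69.2, 0.3, 1.0, 0.001, 0.002, -0.006, 0.0]
[-79.2, 0.3, 1.0, 0.001, 0.002, -0.006, 0.0]
```

Call:
step_arm --pt "-12 0 0 0 0 -0.006 0" --pt "-22 0 0 0 0 -0.006 0" --pt "-29 0 0 0 0 -0.006 0" --pt "-36 0 0 0 0 -0.006 0" --pt "-43 0 0 0 0 -0.006 0" --pt "-50 0 0 0 0 -0.006 0" --pt "-57 0 0 0 0 -0.006 0" --pt "-64 0 0 0 0 -0.006 0"

```text
clock: 16.15
tcp_pos: [0.4646, 0.1118, 0.0162]
ee_rot: [-0.051, 3.139, 0.003]
force: [-2.9, -0.1, -1.8]
finger_gap: 0.085
gripper_force: 1.1
```

Run:
```python
from fit import *
o=sensors.observe();print(o["tcp_pos"],o["force"],o["wrist_torque"],o["finger_gap"])
t=grab_frame("top");s=grab_frame("scene"); cv2.imwrite("pics/s4.png",s)
for d in(0,.01): print(fit(s,"scene",[.675+d,.122+d,.04],200))
```

```text
[0.46463085 0.11181005 0.01615032] [-2.91485688 -0.13608755 -1.7978088 ] [0.07713971 0.47922758 0.05218278] 0.08501862119595781
(array([0.67377698, 0.11934188, 0.03696214]), np.float64(0.92691802518736))
(array([0.67238802, 0.11873204, 0.0352109 ]), np.float64(0.9281269964185461))
```

Call:
step_arm --pt "-3 0 0 0 0 0 0" --pt "-6 0 0 0 0 0 0" --pt "-9 0 0 0 0 0 0" --pt "-11 0 0 0 0 0 0" --pt "-13 0 0 0 0 0 0" --pt "-13 0 0 0 0 0 0"

```text
clock: 17.0
tcp_pos: [0.4773, 0.1125, 0.0163]
ee_rot: [-0.051, 3.139, 0.003]
force: [-4.1, 0.6, 1.3]
finger_gap: 0.0855
gripper_force: 2.4
```

Call:
step_arm --pt "-1 0 0 0 0 0 0" --pt "-2 0 0 0 0 0 0" --pt "-3 0 0 0 0 0 0" --pt "-3 0 0 0 0 0 0"

```text
clock: 17.5
tcp_pos: [0.4772, 0.1124, 0.0162]
ee_rot: [0.051, -3.138, -0.004]
force: [-10.2, 1.5, 8.2]
finger_gap: 0.0851
gripper_force: 5.5
```

Call:
step_arm --pt "-1 0 0 0 0 0 0" --pt "-2 0 0 0 0 0 0" --pt "-2 0 0 0 0 0 0"

```text
clock: 17.88
tcp_pos: [0.4771, 0.1123, 0.016]
ee_rot: [0.052, -3.135, -0.003]
force: [-15.0, 1.9, 11.4]
finger_gap: 0.0857
gripper_force: 7.3
```

Run:
```python
from fit import *
o=sensors.observe();print(o["tcp_pos"],o["force"],o["wrist_torque"],o["finger_gap"],o["joint_pos"].round(3))
s=grab_frame("scene"); cv2.imwrite("pics/s5.png",s)
print(fit(s,"scene",[.69,.119,.033],200))
```

```text
[0.47711543 0.11231115 0.01600052] [-14.96490042   1.88648622  11.36777698] [-0.03472229  2.55800258 -0.28477477] 0.08566365573698846 [ 0.229  0.404 -0.56   0.612  0.003  0.196]
(array([0.68102176, 0.12059114, 0.04295175]), np.float64(0.9030438260430261))
```

Pressed at 15 N with no further travel, so the box is seated. I'll release backward, then verify.

Call:
step_arm --pt "2 0 0 0 0 0 0" --pt "5 0 0 0 0 0 0" --pt "12 0 0 0 0 0 0" --pt "35 0 -5 0 0 0 0" --pt "70 0 -40 0 0 0 0" --pt "100 0 -95 0 0 0 0" --pt "100 0 -150 0 0 0 0" --pt "100 0 -200 0 0 0 0"

```text
clock: 18.92
tcp_pos: [0.3838, 0.1092, 0.219]
ee_rot: [-0.052, 3.132, 0.005]
force: [0.8, 0.1, -0.3]
finger_gap: 0.0854
gripper_force: 0.0
```

Run:
```python
from fit import *
o=sensors.observe();print(o["tcp_pos"],o["force"])
s=grab_frame("scene"); t=grab_frame("top"); cv2.imwrite("pics/s6.png",s); cv2.imwrite("pics/t6.png",t)
for lo,x0 in((200,[.69,.119,.033]),(200,[.68,.125,.05])): print(fit(s,"scene",x0,lo))
H=mask(s,200); print(cv2.approxPolyDP(H.reshape(-1,1,2),2,True).reshape(-1,2).tolist())
print(np.round(hullpx([.69,.119,.032,0],"scene"),1).tolist())
# stop near top edge in top view per column: hue change orange->felt/blue
for c in (250,265,280,295,310,325,340,355,370,382):
    col=t[130:185,c].astype(int); print(c,[ (130+i) for i in range(54) if abs(col[i+1]-col[i]).sum()>70])
```

```text
[0.38378534 0.1092475  0.21899111] [ 0.80615086  0.06333676 -0.344231  ]
(array([0.67367331, 0.1189815 , 0.03996972]), np.float64(0.9117403511744973))
(array([0.67392819, 0.11956124, 0.04686374]), np.float64(0.9115877019040102))
[[342, 230], [342, 240], [311, 287], [256, 261], [295, 214]]
[[256.9, 270.0], [255.2, 260.3], [308.0, 292.2], [307.6, 282.5], [295.8, 222.2], [295.2, 212.5], [342.8, 239.4], [343.2, 229.6]]
250 [147, 156, 157, 159]
265 [147, 148, 157, 158, 159]
280 [148, 157, 158, 160]
295 [149, 157]
310 [149, 157, 158]
325 [157, 158]
340 [150, 158]
355 [150, 159, 160, 162]
370 [151, 160, 161, 163]
382 [151, 160, 161, 163]
```

Run:
```python
import fit as F
from fit import *
def hp(v,cam):
    x,y,w,_=v; c,s=np.cos(w),np.sin(w)
    P=np.array([[x-a*c-b*s,y-a*s+b*c,h] for a in(0,.2) for b in(-.075,.075) for h in((.037,.05) if a==0 else(.012,.05))])
    p=camera_params(cam); return cv2.projectPoints(P,p["rvec"],p["tvec"],p["camera_matrix"],None)[0].reshape(-1,2)
F.hullpx=hp
s=cv2.imread("pics/s6.png");t=cv2.imread("pics/t6.png")
print(F.fit(s,"scene",[.685,.119,.033],200)); print(F.fit(s,"scene",[.695,.122,.05],200))
# stop face line from top view, same felt-level, at box ends: columns of stop's lower edge already measured
d=t.astype(int); 
for r_ in (156,157,158,159,160,161): print(r_,[t[r_,c].tolist() for c in (280,300,318,338,352)])
```

```text
(array([0.68959962, 0.119658  , 0.03272036]), np.float64(0.9452413432555404))
(array([0.6892224 , 0.12581416, 0.06846174]), np.float64(0.9395234041859953))
156 [[68, 134, 208], [69, 136, 211], [70, 132, 204], [67, 130, 200], [65, 121, 188]]
157 [[70, 138, 215], [69, 136, 212], [71, 134, 208], [69, 134, 209], [67, 129, 200]]
158 [[52, 94, 144], [148, 119, 138], [129, 123, 151], [69, 132, 206], [68, 131, 203]]
159 [[40, 59, 86], [164, 110, 88], [159, 112, 97], [145, 116, 133], [68, 128, 202]]
160 [[60, 68, 84], [167, 113, 90], [165, 113, 89], [165, 113, 90], [58, 103, 159]]
161 [[129, 129, 132], [165, 111, 90], [166, 112, 89], [167, 114, 89], [44, 69, 102]]
```

```bash
python3 -c "
from workcell import r
print(r.close_job())"
```

```text
the job is handed in; nothing more can be done
None
```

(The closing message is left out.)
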